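# Load a reagent cartridge and clamp it home

### The arm

A 6-joint arm with a two-finger parallel gripper is mounted at the origin on a cart in front of the work surface, level with it; the furniture and walls round the work are solid. World frame = base frame: x ahead of the robot, y to its left, z up, the work surface at z = 0. Lengths are in m, angles in rad, forces in N, time in s.
With the tool pointing down it reaches from about 0.35 to 0.975 m from the base axis. Payload 4.9 kg.
Tool frame: the origin (TCP) lies midway between the tips of the shut fingers; the grasp point (between the pads) lies 19 mm behind it; z points along the fingers, y is the line along which they close (so a half turn about z gives the same grasp; the last joint's range is limited). The gripper opens to 85 mm and grips with 20 to 120 N. Pads are 22 mm wide; open, the fingers measure 114 mm over their backs; the gripper's body (76 mm by 85 mm) begins 54 mm behind the grasp point. The pads swing forward as they close: fully open they stand 13 mm farther back than shut.
Start: joints at [-1.303, 0.053, 1.613, -0, 1.476, -0.119], TCP at [0.236, -0.579, 0.231] pointing down, gripper open.
Joint ranges: [-3.01, 3.01], [-1.01, 2.22], [0.06, 2.58], [-1.02, 4.17], [0.09, 2.62], [-3.14, 3.14]. Speed limits (rad/s): [2.57, 2.57, 3.14, 3.14, 3.14, 3.14].

### API

Orientations are given as a unit quaternion [w, x, y, z].
In Python, from plant import manip, probe_bus, grab_frame, camera_params gives the robot as it stands (manip), with the cameras as plain functions and the readings (probe_bus).
- The arm moves only by the tool shift_gripper, called after "Call:" as name(argument=value, ...) on one line, values as JSON. Schema: {"type":"object","properties":{"moves":{"type":"string"},"only":{"type":"string"},"quiet":{"type":"boolean"},"lines":{"type":"string"}},"required":["moves"],"additionalProperties":false}. moves is a string of 1 to 5 rows, parted by semicolons, with the numbers parted by commas; each row has 7 numbers: the opening from 0.0 (shut) to 1.0 (fully open), then dx, dy, dz in units of 20 mm, then a rotation vector rx, ry, rz in units of 0.1 rad; each row shifts and turns the commanded pose from where the row before left it, along the tool's axes as they then stand; what a row does not reach is not made up. A row lasts 1/8 s, in which the tool goes at most 0.0625 m and 0.188 rad, less where a joint would pass 70% of its speed; a pose out of reach is approached as far as the arm can. The fingers move at their own pace and stop on an object; the grip force is fixed at half the most. Time passes only in rows, so rows that do not move let the fingers close. The tool returns the time, the measured TCP pose, the force, the opening and the grip force at its end. only (a regular expression) keeps the lines of the reply that match it, lines (a string "A,B") keeps lines A to B, and quiet returns only ok. Input that does not fit is refused with a message, and nothing moves.
- probe_bus.state(): the state, without advancing time (a new reading comes with each control period).
- grab_frame(name): name is "scene" or "side" or "wrist"; returns the picture (384x512x3 uint8, red, green, blue); there is no depth.
- camera_params(name): a dict with "intrinsics" (3x3 intrinsics, pixels), "k1" (the pictures are not rectified: a ray, as slopes to the right and down, at radius r is drawn at 1 + k1 r^2 times it, then the intrinsics apply), "xyz" and "orientation" of the camera in the world. Camera axes: x right, y down, z forward; pixel columns grow to the right and rows downward; lengths in m; the calibration is good to about 2 mm. A picture is of the moment at which its call begins: read the wrist's pose just before it. camera_params takes no time and is no camera call; for the wrist camera it gives the pose at the moment of the call.
- manip.job_done(): hands the job in; it is judged then, once.
The state is a dict: "time": time; "joint_pos": joint angles; "joint_vel": joint speeds; "joint_efforts": joint torques, N m; "tool_pos": TCP position; "tool_rot": TCP orientation; "contact_force": force on the tool from outside, world axes, zero at the start; "ft_torque": the same for the moment, N m; "gripper_width": opening from 0.0 (shut) to 1.0 (fully open); "grasp_force": force on a finger pad.
Only numpy, scipy, OpenCV 4.12 (cv2) and the standard library are available. Lean on these libraries where they do the work, as an engineer would, in place of code of your own. Each camera call takes 0.05 s, during which the arm holds its last target. There are 200 camera calls.

### The job

Set the white and blue reagent cartridge upright in the cradle of the docking station so that it rests there on the spring seat, and let go of it. Then swing the clamp over by its red bar and press it down until its roller has driven the cartridge fully home on the hard stop under the spring seat and keeps it pressed there by itself; close it gently and stop as soon as you feel the cartridge bottom, as pushing on the bar with more than about 15 N harms the cartridge. Leave the brown bottle, the specimen cup and the timer where they stand.

Things in the scene. Friction and masses are not known exactly. Their poses are not given: they have to be found in the camera images.
- cartridge: Loose reagent cartridge, a box 40 (x) x 50 (y) x 65 (z) mm, 0.1 to 0.2 kg, white below with a blue top 14 mm high and a paper label with an orange stripe on each x face. Origin: centre of its underside, z up. It stands upright on the worktop. It fits the cradle either way round, its x along the dock's x.
- dock: Docking station, fixed on the worktop: grey base plate 200 x 124 x 6 mm, white cradle block 63 x 73 mm and 40 mm high, behind it two white hinge posts 89 mm high (x = 70, y = +-52 mm). Origin: on the worktop under the centre of the cradle well. x points from the cradle to the hinge (away from the robot, within 0.3 rad), z up.
- well (a point): Centre of the mouth of the cradle well, 40 mm above the worktop. Well: 43 (x) x 53 (y) mm, 1.5 mm of play each side of the cartridge; grey flared lips, up to 46 mm high, lead in from about 5 mm farther out. In it stands a black spring seat 30 x 22 mm, its top 24 mm above the worktop when free; it bears the cartridge (2 N to start, then 0.25 N per mm, about 5 N at the stop).
- stop: Two brass rails at the bottom of the well (36 x 7 mm, at y = +-19.5 mm of the dock), fixed: the hard stop on which the cartridge's underside bears when home. Origin: centre of their top, which a screw sets 9 to 15 mm above the worktop (it differs each time).
- hinge (a point): Middle of the clamp's hinge axis, which runs along the dock's y: 70 mm behind the well's centre, 82 mm above the worktop.
- bar (a point): Middle of the clamp's red grip bar: round, 14 mm thick, along the dock's y, 135 mm from the hinge axis, 73 mm free between the steel side arms (9 mm thick). Pinch it from above or push it. Push needed: about 4.5 N to swing, 5.5 N when the seat starts down, 7 N near home, then rising steeply. 9.5 to 14 N, then letting go, leaves the cartridge pressed on the stop; 20 N is too much.
- roller: Black rubber roller across the clamp, 16 mm thick, 50 mm long, its axis 70 mm from the hinge axis, in the plane of the hinge and the bar; it presses on the middle of the cartridge's top. Origin: its centre.
- clamp (a joint): Clamp angle, rad: 0 = level, bar towards the robot; pi/2 = upright; more = leaning back, open (starts at 1.75 to 1.95; range -0.12 to 2.1). The roller meets a cartridge on the free seat at about 0.22; home lies between 0 and 0.09, set by the stop. The hinge is stiff with friction (0.7 N m) and stays where it is left.
- bottle_brown: Brown reagent bottle with blue cap, 50 mm across, 90 mm high, standing loose near the cartridge. Origin: centre of its underside.
- cup: Clear specimen cup with red screw cap, 62 mm across, 67 mm high, standing loose near the cartridge. Origin: centre of its underside.
- timer: White lab timer, 51 x 62 x 36 mm, loose, to the left of the dock. Origin: centre of its underside.

How it is judged:
By the outcome, as a careful person would: the job done as asked, in the order asked, and still so for the second after the job is handed in, with the robot touching nothing.
It also fails if it takes over 72 s, if anything falls off the work surface, if the arm or the gripper's body presses on something with over 40 N, if the wrist force passes 120 N, or if a joint passes its speed limit or range.

## Working session

There is one attempt and no reset: what is moved stays moved. The work goes in short steps, Python scripts to look and compute and a tool call to move; the robot and the scene stay as the last step left them, time stands still between calls to the robot, and variables do not carry over. Pictures are saved under pics/ and viewed, at most 10 in all, crops included, and the job is handed in when it is done.

```bash
ls; mkdir -p pics; python3 - <<'E'
from plant import manip, probe_bus, grab_frame, camera_params
import cv2,numpy as np
s=probe_bus.state();print(s)
ims=[]
for n in("scene","side","wrist"):
    p=camera_params(n);print(n,p)
    im=grab_frame(n)[:,:,::-1];cv2.imwrite(f"pics/{n}0.png",im)
E
```

```text
pics
plant.py
{'time': 0.0, 'joint_pos': array([-1.30301238e+00,  5.33416337e-02,  1.61425243e+00,  8.33412861e-06,
        1.47597411e+00, -1.18989653e-01]), 'joint_vel': array([-4.26558213e-04,  6.91837869e-04,  2.51813711e-04, -2.67824552e-05,
       -3.50645652e-04, -1.05948423e-03]), 'joint_efforts': array([-1.41855417e-04, -3.93679225e+01, -3.70176709e+01, -2.23039278e-04,
        6.91436377e-03,  4.92748967e-06]), 'tool_pos': array([ 0.23560075, -0.57824795,  0.23009727]), 'tool_rot': array([-9.85337254e-04,  9.81358575e-01,  1.92183174e-01, -6.92823719e-05]), 'contact_force': array([0.05195638, 0.72388706, 0.1785061 ]), 'ft_torque': array([ 0.00370219, -0.01978614,  0.00914182]), 'grasp_force': 0.0, 'gripper_width': 1.001442903190713}
scene {'intrinsics': array([[426.26847556,   0.        , 251.62994491],
       [  0.        , 426.26847556, 194.06932197],
       [  0.        ,   0.        ,   1.        ]]), 'k1': -0.14359575544448436, 'xyz': array([-0.23835201,  0.52237954,  0.76650135]), 'orientation': array([ 0.21245328, -0.4228757 ,  0.78984074, -0.3901171 ])}
side {'intrinsics': array([[483.89154907,   0.        , 254.54311375],
       [  0.        , 483.89154907, 184.40601419],
       [  0.        ,   0.        ,   1.        ]]), 'k1': -0.0474628645847747, 'xyz': array([0.02435868, 0.96337399, 1.04623212]), 'orientation': array([ 0.09628896, -0.23223587,  0.88167271, -0.39930962])}
wrist {'intrinsics': array([[311.14044435,   0.        , 251.17566226],
       [  0.        , 311.14044435, 188.50857497],
       [  0.        ,   0.        ,   1.        ]]), 'k1': 0.004142599515923205, 'xyz': array([ 0.30242654, -0.55071872,  0.3744051 ]), 'orientation': array([ 0.11915699,  0.82111113, -0.55217586, -0.08173096])}
```

```bash
python3 - <<'E'
import cv2,numpy as np
a=[cv2.imread(f"pics/{n}0.png") for n in("scene","side")]
cv2.imwrite("pics/a.png",cv2.resize(a[0],(800,600)));cv2.imwrite("pics/b.png",cv2.resize(a[1],(800,600)))
E
```

```text
(no output)
```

View pics/a.png

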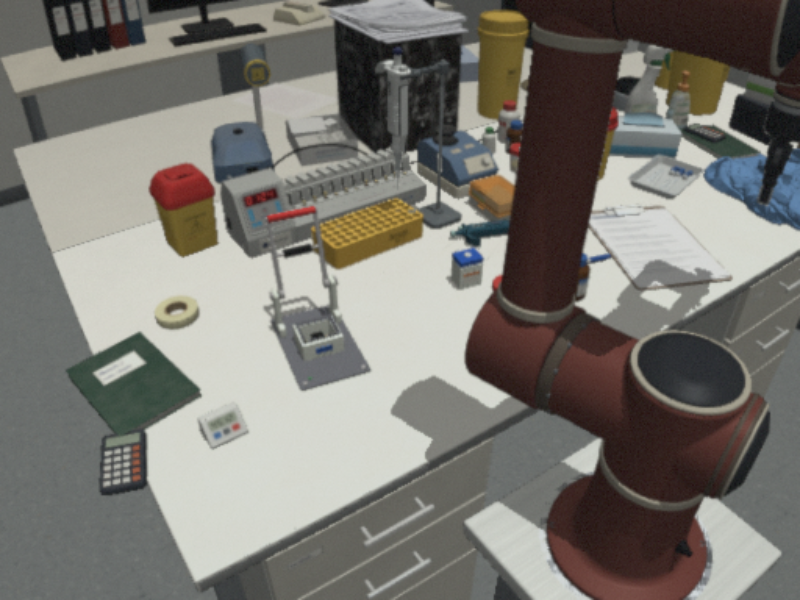

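View pics/b.png

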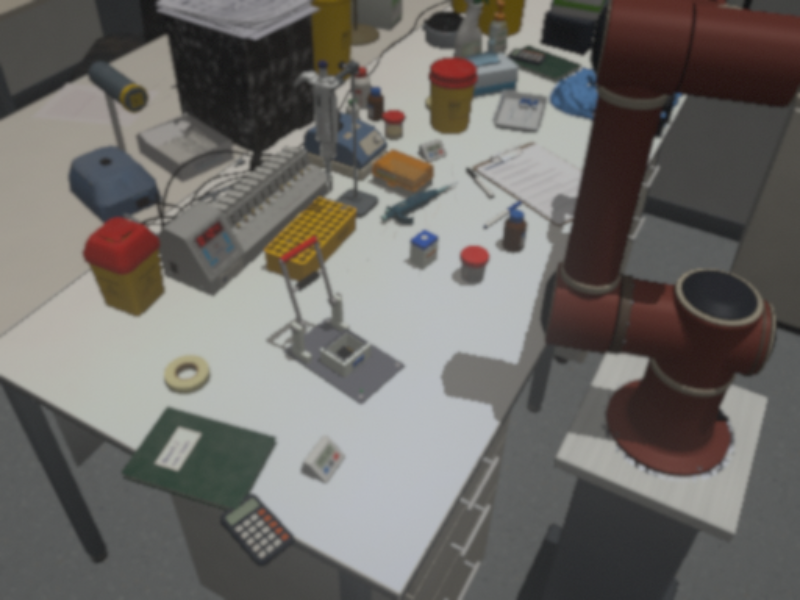

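Scene view (800x600): the cartridge is at (467,268), the cradle at (318,338), the red bar at (291,213) and the timer at (222,425). Side view: cartridge (424,248), cup (474,263), bottle (514,228), cradle (345,352), bar (300,250).

```bash
cat > h.py <<'E'
import numpy as np,cv2
from scipy.spatial.transform import Rotation as R
def rot(q): return R.from_quat(np.r_[q[1:],q[0]])
def ray(p,uv):
    K=p["intrinsics"];uv=np.atleast_2d(uv).astype(float)
    d=np.c_[(uv[:,0]-K[0,2])/K[0,0],(uv[:,1]-K[1,2])/K[1,1]];s=d.copy()
    for _ in range(20): s=d/(1+p["k1"]*(s**2).sum(1,keepdims=True))
    return rot(p["orientation"]).apply(np.c_[s,np.ones(len(s))])
def plane(p,uv,z):
    r=ray(p,uv);o=p["xyz"];return o+r*((z-o[2])/r[:,2:])
def tri(views):
    A=0;b=0
    for p,uv in views:
        d=ray(p,uv)[0];d/=np.linalg.norm(d);M=np.eye(3)-np.outer(d,d);A=A+M;b=b+M@p["xyz"]
    return np.linalg.solve(A,b)
def blobs(im,lo,hi,amin=15):
    m=cv2.inRange(cv2.cvtColor(im,cv2.COLOR_BGR2HSV),np.array(lo),np.array(hi))
    n,l,s,c=cv2.connectedComponentsWithStats(m)
    return m,l,[(i,s[i,4],c[i].round(1),s[i,:4]) for i in range(1,n) if s[i,4]>=amin]
E
python3 - <<'E'
from plant import manip, probe_bus, grab_frame, camera_params
from h import *
P={n:camera_params(n) for n in("scene","side")}
k=512/800
for nm,a,b in (("cart",(467,255),(424,240)),("cradle",(318,330),(345,345)),("barL",(269,219),(285,256)),("barR",(314,209),(315,241))):
    v=[(P["scene"],np.array(a)*k),(P["side"],np.array(b)*k)]
    print(nm,tri(v).round(3))
for nm,b,z in (("cup",(474,263),.06),("bottle",(514,215),.09),("cart",(424,240),.065),("timer",(322,460),.03)):print(nm,plane(P["side"],np.array(b)*k,z).round(3))
for n in P:
    im=cv2.imread(f"pics/{n}0.png")
    for nm,lo,hi in(("blue",(110,120,60),(125,255,255)),("red",(0,150,100),(8,255,255)),("red2",(174,150,100),(180,255,255))):
        print(n,nm,[(b[1],b[2],b[3]) for b in blobs(im,lo,hi)[2]])
E
```

```text
cart [ 0.581 -0.184  0.062]
cradle [0.574 0.145 0.035]
barL [0.677 0.166 0.216]
barR [0.665 0.091 0.211]
cup [[ 0.456 -0.165  0.06 ]]
bottle [[ 0.436 -0.322  0.09 ]]
cart [[ 0.577 -0.175  0.065]]
timer [[0.471 0.379 0.03 ]]
scene blue [(np.int32(113), array([299.1, 164.5]), array([290, 159,  19,  11], dtype=int32))]
scene red [(np.int32(20), array([325.5,  65.6]), array([322,  64,   8,   4], dtype=int32)), (np.int32(23), array([392.,  73.]), array([390,  69,   5,   8], dtype=int32)), (np.int32(26), array([329.6,  93.8]), array([327,  91,   6,   7], dtype=int32)), (np.int32(751), array([115.1, 118.9]), array([ 97, 105,  39,  29], dtype=int32)), (np.int32(102), array([185.5, 136.6]), array([171, 133,  30,   9], dtype=int32)), (np.int32(23), array([317.7, 180.3]), array([316, 177,   5,   8], dtype=int32))]
scene red2 []
side blue [(np.int32(66), array([271.2, 153.2]), array([265, 148,  14,  10], dtype=int32))]
side red [(np.int32(277), array([290.1,  43.7]), array([277,  37,  27,  14], dtype=int32)), (np.int32(26), array([293.3,  54.1]), array([287,  53,  14,   3], dtype=int32)), (np.int32(55), array([251.7,  74.3]), array([246,  72,  12,   6], dtype=int32)), (np.int32(954), array([ 76.5, 155.5]), array([ 55, 140,  45,  33], dtype=int32)), (np.int32(94), array([191.1, 158.8]), array([180, 151,  23,  16], dtype=int32)), (np.int32(101), array([303.8, 162.9]), array([297, 159,  15,   9], dtype=int32))]
side red2 []
```

The manual's scale: shifts go in units of 20 mm and turns go in units of 0.1 rad. Converting my numbers, -0.188 rad is -1.88.

Call:
shift_gripper(moves="1,0,0,0,0,0,-1.88;1,0,0,0,0,0,-1.88;1,0,0,0,0,0,-1.88;1,0,0,0,0,0,-1.88;1,0,0,0,0,0,-1.88")

```text
time: 0.78
tool_pos: [0.2357, -0.5786, 0.2308]
tool_rot: [-0.0, 0.787, 0.617, 0.0]
contact_force: [0.4, -0.0, -0.6]
gripper_width: 0.998
grasp_force: 0.0
```

Call:
shift_gripper(moves="1,0,0,0,0,0,-1.88;1,0,0,0,0,0,-0.57;1,2.15,2.15,0,0,0,0;1,2.15,2.15,0,0,0,0;1,2.15,2.15,0,0,0,0")

```text
time: 1.4
tool_pos: [0.3659, -0.4486, 0.2309]
tool_rot: [-0.0, 0.708, 0.706, 0.0]
contact_force: [0.3, -1.1, 0.2]
gripper_width: 1.0
grasp_force: 0.0
```

Call:
shift_gripper(moves="1,2.15,2.15,0,0,0,0;1,2.15,2.15,0,0,0,0;1,2.15,2.15,0,0,0,0;1,2.15,2.15,0,0,0,0;1,1.85,2.15,0,0,0,0")

```text
time: 2.02
tool_pos: [0.5815, -0.2396, 0.2311]
tool_rot: [-0.0, 0.708, 0.707, -0.0]
contact_force: [-0.1, 0.4, -0.1]
gripper_width: 1.0
grasp_force: 0.0
```

Call:
shift_gripper(moves="1,0,0,0,0,0,0;1,0,0,0,0,0,0")

```text
time: 2.28
tool_pos: [0.5802, -0.2414, 0.2308]
tool_rot: [-0.0, 0.708, 0.707, -0.0]
contact_force: [0.3, 0.1, 0.2]
gripper_width: 0.997
grasp_force: 0.0
```

```bash
python3 - <<'E'
from plant import manip, probe_bus, grab_frame, camera_params
import cv2,pickle
p=camera_params("wrist");im=grab_frame("wrist")[:,:,::-1]
cv2.imwrite("pics/w1.png",im);pickle.dump(p,open("w1.pkl","wb"))
E
```

```text
(no output)
```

View pics/w1.png

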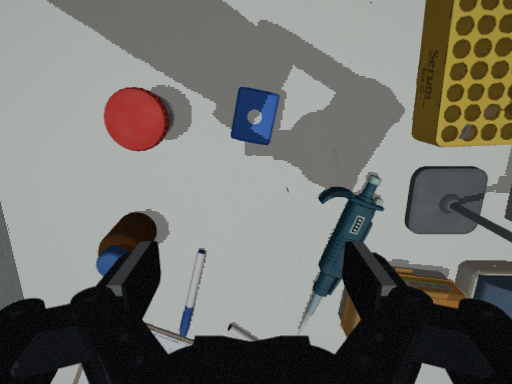

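The wrist image shows the cartridge's blue top at (255,115), slightly rotated. The cup is at (136,118) and the bottle at (125,245). I'll take a second view for its height.

Converted, 0.045 m is 2.25.

Call:
shift_gripper(moves="1,2.25,0,0,0,0,0;1,0,0,0,0,0,0;1,0,0,0,0,0,0")

```text
time: 2.7
tool_pos: [0.58, -0.1976, 0.2315]
tool_rot: [0.0, 0.708, 0.706, -0.0]
contact_force: [-0.3, 0.6, -0.2]
gripper_width: 0.999
grasp_force: 0.0
```

```bash
python3 - <<'E'
from plant import manip, probe_bus, grab_frame, camera_params
import pickle
from h import *
p=camera_params("wrist");im=grab_frame("wrist")[:,:,::-1].copy()
cv2.imwrite("pics/w2.png",im);pickle.dump(p,open("w2.pkl","wb"))
V=[]
for i in "12":
    p=pickle.load(open(f"w{i}.pkl","rb"));im=cv2.imread(f"pics/w{i}.png")
    m,l,B=blobs(im,(105,110,40),(128,255,255),400)
    print([(b[1],b[2],b[3]) for b in B])
    b=min(B,key=lambda b:abs(b[2][0]-255)+abs(b[2][1]-(115 if i=="1" else 190)))
    c=max(cv2.findContours((l==b[0]).astype("uint8"),cv2.RETR_EXTERNAL,cv2.CHAIN_APPROX_NONE)[0],key=cv2.contourArea)
    box=cv2.boxPoints(cv2.minAreaRect(c));box=box[np.argsort(np.arctan2(*(box-box.mean(0)).T))]
    V.append((p,box,c))
c3=np.array([tri([(V[0][0],V[0][1][k]),(V[1][0],V[1][1][k])]) for k in range(4)]);print(c3.round(4))
for p,box,c in V:
    q=plane(p,c[:,0,:],.065)[:,:2].astype(np.float32)*1000;r=cv2.minAreaRect(q);print(r)
E
```

```text
[(np.int32(1941), array([254.2, 115.2]), array([231,  87,  48,  58], dtype=int32)), (np.int32(477), array([109. , 258.6]), array([ 97, 246,  30,  30], dtype=int32))]
[(np.int32(1727), array([254. , 158.7]), array([232, 132,  46,  54], dtype=int32))]
[[ 0.5676 -0.1585  0.0563]
 [ 0.557  -0.2079  0.064 ]
 [ 0.5967 -0.2157  0.066 ]
 [ 0.6065 -0.1661  0.0583]]
((582.0712280273438, -187.15310668945312), (50.439144134521484, 39.14049530029297), 78.90199279785156)
((581.967041015625, -186.57212829589844), (51.471012115478516, 38.764347076416016), 78.95853424072266)
```

Call:
shift_gripper(moves="1,0,0,0,0,0,0.97;1,0,0,0,0,0,0.96;1,0.5,0,2.5,0,0,0;1,0,0,2.5,0,0,0;1,0,0,2.5,0,0,0")

```text
time: 3.38
tool_pos: [0.5823, -0.188, 0.0801]
tool_rot: [0.0, 0.773, 0.634, 0.0]
contact_force: [-0.5, -0.9, -0.5]
gripper_width: 0.999
grasp_force: 0.0
```

Call:
shift_gripper(moves="1,0,0,2.35,0,0,0;1,0,0,0,0,0,0;0.6,0,0,0,0,0,0;0,0,0,0,0,0,0;0,0,0,0,0,0,0")

```text
time: 4.0
tool_pos: [0.5842, -0.1876, 0.0374]
tool_rot: [0.002, 0.773, 0.635, 0.001]
contact_force: [-0.3, 0.1, 3.8]
gripper_width: 0.461
grasp_force: 61.3
```

Call:
shift_gripper(moves="0,0,0,0,0,0,0;0,0,0,0,0,0,0;0,0,0,0,0,0,0;0,0,0,0,0,0,0")

```text
time: 4.5
tool_pos: [0.5842, -0.1876, 0.0373]
tool_rot: [0.002, 0.773, 0.635, 0.001]
contact_force: [-1.6, -0.4, 7.2]
gripper_width: 0.459
grasp_force: 61.5
```

Converted, 0.0525 m is 2.625, -0.0154 m is -0.77.

Call:
shift_gripper(moves="0,0,0,-2.5,0,0,0;0,0,0,-3,0,0,0;0,0,0,-2.5,0,0,0;0,2.625,-0.77,0,0,0,0;0,2.625,-0.77,0,0,0,0")

```text
time: 5.12
tool_pos: [0.5729, -0.077, 0.1962]
tool_rot: [0.001, 0.773, 0.634, 0.001]
contact_force: [1.2, 0.3, -2.6]
gripper_width: 0.459
grasp_force: 61.4
```

Call:
shift_gripper(moves="0,2.625,-0.77,0,0,0,0;0,2.625,-0.77,0,0,0,0;0,0,0,0,0,0,0;0,0,0,0,0,0,0")

```text
time: 5.62
tool_pos: [0.5627, 0.0312, 0.1947]
tool_rot: [0.0, 0.772, 0.635, 0.0]
contact_force: [0.3, -0.3, -1.8]
gripper_width: 0.456
grasp_force: 61.3
```

```bash
python3 - <<'E'
from plant import manip, probe_bus, grab_frame, camera_params
import cv2,pickle
p=camera_params("wrist");im=grab_frame("wrist")[:,:,::-1]
cv2.imwrite("pics/w3.png",im);pickle.dump(p,open("w3.pkl","wb"));print(probe_bus.state()["tool_pos"])
cv2.imwrite("pics/w3b.png",cv2.resize(im,(800,600)))
E
```

```text
[0.56281668 0.0305462  0.19455751]
```

View pics/w3b.png

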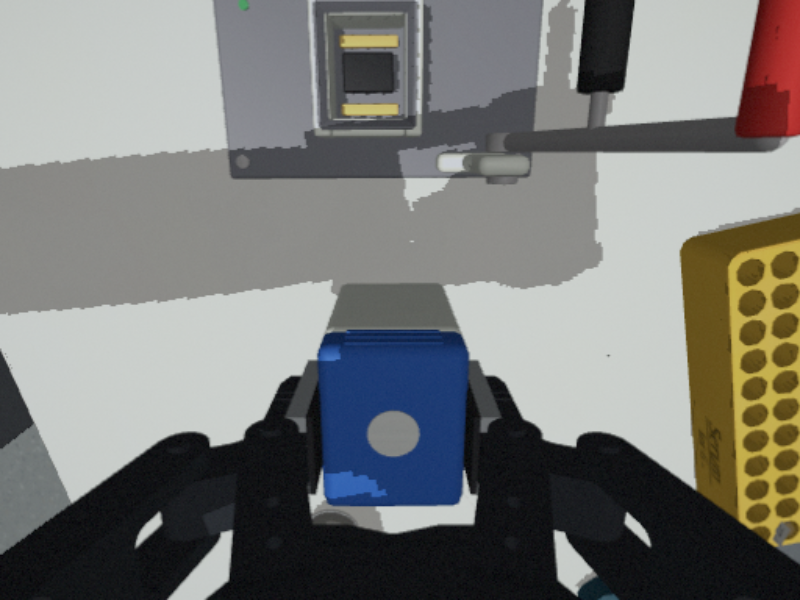

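The picture shows the well at about (369,71), with brass rails at y=41 and y=109 and the black seat between them. The clamp arm, with the red bar at (770,70), lies to the right. The cartridge is held square.

Converted, 0.045 m is 2.25.

Call:
shift_gripper(moves="0,2.25,0,0,0,0,0;0,0,0,0,0,0,0;0,0,0,0,0,0,0")

```text
time: 6.05
tool_pos: [0.5716, 0.0742, 0.1942]
tool_rot: [0.0, 0.773, 0.634, -0.0]
contact_force: [-1.2, 0.1, -1.3]
gripper_width: 0.459
grasp_force: 61.3
```

```bash
python3 - <<'E'
from plant import manip, probe_bus, grab_frame, camera_params
import cv2,pickle
p=camera_params("wrist");im=grab_frame("wrist")[:,:,::-1]
cv2.imwrite("pics/w4.png",im);pickle.dump(p,open("w4.pkl","wb"));print(probe_bus.state()["tool_pos"])
cv2.imwrite("pics/w4b.png",cv2.resize(im[0:200,80:347],(800,600)))
E
```

```text
[0.57152349 0.07405625 0.19422014]
```

View pics/w4b.png

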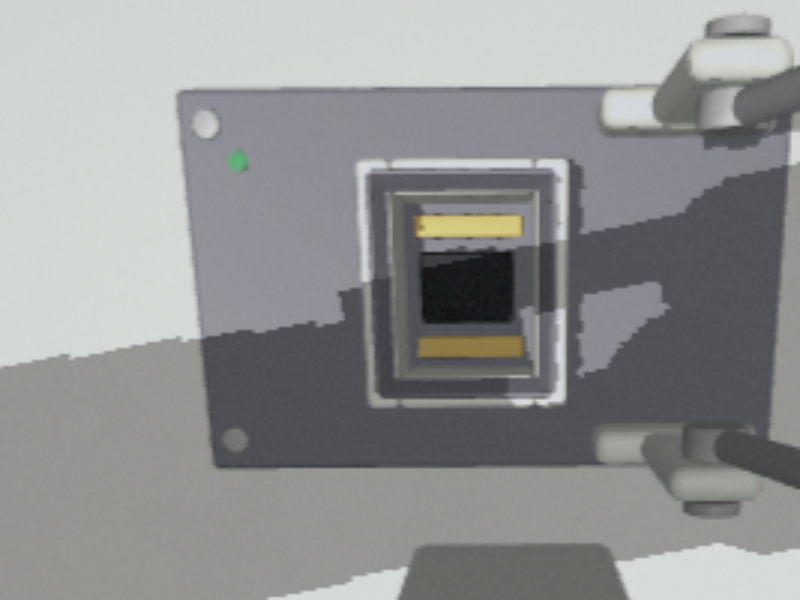

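The full dock is in view: base corners TL (180,92) and BL (217,467), lip frame (357..568, 160..405), rails at y=226 and y=347, all in crop pixels at 3x. I'll measure the rails and the frame in both views.

```bash
python3 - <<'E'
import pickle
from h import *
V=[]
for i in "34":
    p=pickle.load(open(f"w{i}.pkl","rb"));im=cv2.imread(f"pics/w{i}.png")
    roi=np.zeros(im.shape[:2],np.uint8);roi[:150,195:280]=255
    hsv=cv2.cvtColor(im,cv2.COLOR_BGR2HSV);m=cv2.inRange(hsv,(15,90,60),(35,255,255))&roi
    cs=sorted([c for c in cv2.findContours(m,0,1)[0] if cv2.contourArea(c)>60],key=lambda c:c[:,0,1].mean())
    rs=[cv2.minAreaRect(c) for c in cs];print(rs)
    V.append((p,[np.array(r[0]) for r in rs],cs))
t=[tri([(V[0][0],V[0][1][k]),(V[1][0],V[1][1][k])]) for k in range(2)];print(np.round(t,4))
d=t[0]-t[1];print("rail mid",(t[0]+t[1])/2,"yaw",np.arctan2(-d[0],d[1]),np.linalg.norm(d))
z=np.mean([x[2] for x in t])
for p,_,cs in V:
    for c in cs: print("rail",cv2.minAreaRect((plane(p,c[:,0,:],z)[:,:2]*1000).astype(np.float32)))
p=V[1][0]
def c(uv): return np.array(uv)/2.996+[80,0]
for nm,pts,z in(("lip",[(357,161),(568,158),(566,404),(371,405)],.046),("base",[(180,92),(217,467),(769,467)],.006),("mouth",[(386,193),(540,193),(540,376),(396,376)],.04)):
    q=plane(p,c(pts),z);print(nm,q.round(4).tolist(),q.mean(0).round(4))
# held cartridge: blue top in w4 at height
im=cv2.imread("pics/w4.png");m,l,B=blobs(im,(105,110,40),(128,255,255),800)
b=max(B,key=lambda b:b[1]);cc=max(cv2.findContours((l==b[0]).astype("uint8"),0,1)[0],key=cv2.contourArea)
from plant import manip, probe_bus, grab_frame, camera_params
print("blue",b[2:],cv2.minAreaRect((plane(p,cc[:,0,:],.1942+.028)[:,:2]*1000).astype(np.float32)))
E
```

```text
[((235.5, 26.0), (8.0, 37.0), 90.0), ((236.5, 69.5), (7.0, 35.0), 90.0)]
[((235.5, 75.0), (6.0, 35.0), 90.0), ((236.5, 115.0), (6.0, 33.0), 90.0)]
[[0.5736 0.1682 0.0104]
 [0.5664 0.1302 0.0096]]
rail mid [0.56999249 0.14921483 0.01000846] yaw -0.18509125178043373 0.03869808676031889
rail ((573.6345825195312, 168.2714080810547), (6.872638702392578, 35.36054611206055), 78.84908294677734)
rail ((566.535888671875, 130.13612365722656), (6.481049060821533, 34.73103332519531), 78.846923828125)
rail ((573.3721313476562, 168.2832489013672), (5.6014838218688965, 34.83931350708008), 78.73845672607422)
rail ((566.2711791992188, 130.2477569580078), (6.014611721038818, 34.03752899169922), 78.74454498291016)
lip [[0.5474, 0.1889, 0.046], [0.6075, 0.1778, 0.046], [0.5943, 0.1084, 0.046], [0.5347, 0.12, 0.046]] [0.571  0.1488 0.046 ]
base [[0.4912, 0.2259, 0.006], [0.468, 0.1057, 0.006], [0.6632, 0.0668, 0.006]] [0.5408 0.1328 0.006 ]
mouth [[0.553, 0.1796, 0.04], [0.598, 0.1706, 0.04], [0.588, 0.1179, 0.04], [0.5435, 0.1267, 0.04]] [0.5706 0.1487 0.04  ]
blue (array([251. , 265.4]), array([203, 211,  97, 113], dtype=int32)) ((571.251220703125, 76.60701751708984), (53.37616729736328, 39.67340850830078), 78.77950286865234)
```

Call:
shift_gripper(moves="0,1.82,-0.375,0,0,0,0;0,1.815,-0.375,0,0,0,0;0,0,0,2.25,0,0,0;0,0,0,2.25,0,0,0;0,0,0,0,0,0,0")

```text
time: 6.72
tool_pos: [0.5673, 0.1481, 0.0996]
tool_rot: [-0.003, 0.773, 0.634, -0.004]
contact_force: [0.1, -0.3, -1.5]
gripper_width: 0.457
grasp_force: 61.2
```

Call:
shift_gripper(moves="0,0,0,0.6,0,0,0;0,0,0,0,0,0,0;0,0,0,0,0,0,0")

```text
time: 7.1
tool_pos: [0.5719, 0.1496, 0.094]
tool_rot: [0.001, 0.773, 0.635, 0.001]
contact_force: [-1.2, 0.9, -1.5]
gripper_width: 0.46
grasp_force: 61.2
```

Converted, -0.001 m is -0.05, 0.008 m is 0.4.

Call:
shift_gripper(moves="0,-0.05,-0.025,0,0,0,0;0,0,0,0.4,0,0,0;0,0,0,0.35,0,0,0;0,0,0,0,0,0,0;0,0,0,0,0,0,0")

```text
time: 7.72
tool_pos: [0.5699, 0.1488, 0.0771]
tool_rot: [-0.0, 0.773, 0.635, -0.0]
contact_force: [0.4, -0.2, -1.8]
gripper_width: 0.454
grasp_force: 61.3
```

Converted, 0.006 m is 0.3, 0.005 m is 0.25.

Call:
shift_gripper(moves="0,0,0,0.3,0,0,0;0,0,0,0.25,0,0,0;0,0,0,0,0,0,0;0,0,0,0,0,0,0")

```text
time: 8.22
tool_pos: [0.57, 0.1488, 0.0662]
tool_rot: [-0.0, 0.773, 0.635, -0.0]
contact_force: [0.6, -0.1, -2.1]
gripper_width: 0.456
grasp_force: 61.3
```

Converted, 0.005 m is 0.25.

Call:
shift_gripper(moves="0,0,0,0.25,0,0,0;0,0,0,0,0,0,0;0,0,0,0,0,0,0")

```text
time: 8.6
tool_pos: [0.5701, 0.1488, 0.0614]
tool_rot: [-0.0, 0.773, 0.635, -0.0]
contact_force: [-0.5, -1.0, -0.9]
gripper_width: 0.459
grasp_force: 61.4
```

Call:
shift_gripper(moves="0,0,0,0.025,0,0,0;0.6,0,0,0,0,0,0;0.8,0,0,0,0,0,0;0.8,0,0,0,0,0,0;0.8,0,0,-1.5,0,0,0")

```text
time: 9.22
tool_pos: [0.5678, 0.1484, 0.0881]
tool_rot: [-0.002, 0.773, 0.635, -0.003]
contact_force: [-0.3, -0.0, 0.1]
gripper_width: 0.801
grasp_force: 0.0
```

Call:
shift_gripper(moves="0.8,0,0,-3,0,0,0;0.8,0,0,-3,0,0,0;0.8,-3,0,-1,0,0,0;0.8,0,0,0,0,0,0;0.8,0,0,0,0,0,0")

```text
time: 9.85
tool_pos: [0.5584, 0.0906, 0.2302]
tool_rot: [-0.0, 0.773, 0.635, -0.0]
contact_force: [-0.3, 0.3, -0.7]
gripper_width: 0.799
grasp_force: 0.0
```

```bash
python3 - <<'E'
from plant import manip, probe_bus, grab_frame, camera_params
import pickle
from h import *
p=camera_params("wrist");im=grab_frame("wrist")[:,:,::-1].copy()
cv2.imwrite("pics/w5.png",im);pickle.dump(p,open("w5.pkl","wb"));print(probe_bus.state()["tool_pos"])
print([(b[1],b[2],b[3]) for b in blobs(im,(105,110,40),(128,255,255),300)[2]])
for n in("scene","side"):
    f=grab_frame(n)[:,:,::-1].copy();cv2.imwrite(f"pics/{n}5.png",f)
    for b in blobs(f,(0,140,70),(8,255,255),40)[2]: print(n,b[1:])
cv2.imwrite("pics/w5b.png",im)
E
```

```text
[0.55815799 0.09098792 0.22949159]
[(np.int32(2377), array([251.1, 110.7]), array([229,  82,  46,  59], dtype=int32))]
scene (np.int32(106), array([368.3,  75.7]), array([363,  69,  12,  15], dtype=int32))
scene (np.int32(92), array([332.8,  95.1]), array([326,  91,  15,   9], dtype=int32))
scene (np.int32(820), array([115.1, 119.2]), array([ 96, 105,  41,  29], dtype=int32))
scene (np.int32(109), array([185.7, 136.5]), array([171, 132,  31,  10], dtype=int32))
scene (np.int32(225), array([325.3, 182.9]), array([316, 176,  20,  15], dtype=int32))
side (np.int32(304), array([291.4,  44.2]), array([276,  37,  29,  18], dtype=int32))
side (np.int32(1133), array([ 76.9, 157. ]), array([ 55, 139,  46,  36], dtype=int32))
side (np.int32(92), array([190.8, 159. ]), array([180, 151,  22,  16], dtype=int32))
side (np.int32(119), array([303.7, 162.9]), array([296, 158,  16,  10], dtype=int32))
```

View pics/w5b.png

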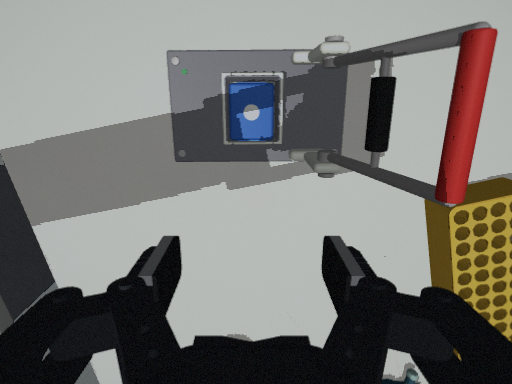

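The cartridge stands square in the cradle (blue top at (251,111)). The bar runs from (485,40) to (453,197) in the wrist view.

```bash
python3 - <<'E'
from plant import manip, probe_bus, grab_frame, camera_params
import pickle
from h import *
p=pickle.load(open("w5.pkl","rb"));im=cv2.imread("pics/w5.png")
m,l,B=blobs(im,(0,140,70),(8,255,255),300);b=max(B,key=lambda b:b[1]);print(b)
S,D=camera_params("scene"),camera_params("side")
for v in ([(S,(185.7,136.5)),(D,(190.8,159))],[(S,(185.7,136.5)),(D,(190.8,159)),(p,b[2])],[(S,(185.7,136.5)),(p,b[2])]): 
    t=tri(v);ex=np.array([np.cos(.19),-np.sin(.19)]);r=t[:2]-[.5705,.149]
    x=r@ex;y=r@[np.sin(.19),np.cos(.19)];print(t.round(4),"dock x,y",x,y,"ang",np.arctan2(t[2]-.082,70e-3-x),np.hypot(t[2]-.082,.07-x))
print(cv2.minAreaRect((plane(p,cv2.findContours(blobs(im,(105,110,40),(128,255,255),300)[0],0,1)[0][0][:,0,:],.089)[:,:2]*1000).astype(np.float32)))
E
```

```text
(1, np.int32(5125), array([466. , 111.9]), array([439,  28,  58, 176], dtype=int32))
[0.6747 0.1297 0.2133] dock x,y 0.10593910465399542 0.0007242824826996959 ang 1.837941137686455 0.13614400548520633
[0.6731 0.1323 0.2155] dock x,y 0.10388091144817947 0.0029997707080487435 ang 1.8193348535449434 0.1377341936786935
[0.6736 0.1322 0.2152] dock x,y 0.10442065546134077 0.0029807654091833467 ang 1.8235898425194597 0.13762225385267993
((568.9366455078125, 149.09649658203125), (50.21459197998047, 39.91499710083008), 78.72004699707031)
```

Converted, -0.05 m is -2.5, 0.053 m is 2.65.

Call:
shift_gripper(moves="0.4,0,0,-2.5,0,0,0;0.4,1.5,2.65,0,0,0,0;0.4,1.525,2.65,0,0,0,0;0.4,0,0,0,0,0,0;0.4,0,0,0,0,0,0")

```text
time: 10.62
tool_pos: [0.6739, 0.1301, 0.2789]
tool_rot: [-0.001, 0.772, 0.635, -0.001]
contact_force: [-0.6, 0.0, 1.2]
gripper_width: 0.405
grasp_force: 0.0
```

```bash
python3 - <<'E'
from plant import manip, probe_bus, grab_frame, camera_params
from h import *
s=probe_bus.state();t=s["tool_pos"];r=t[:2]-[.5705,.149];print(r@[np.cos(.19),-np.sin(.19)],r@[np.sin(.19),np.cos(.19)],t)
p=camera_params("wrist");im=grab_frame("wrist")[:,:,::-1].copy();cv2.imwrite("pics/w6.png",im)
E
```

```text
0.10510155696195167 0.0009794855972379175 [0.67389516 0.1301125  0.27894165]
```

View pics/w6.png

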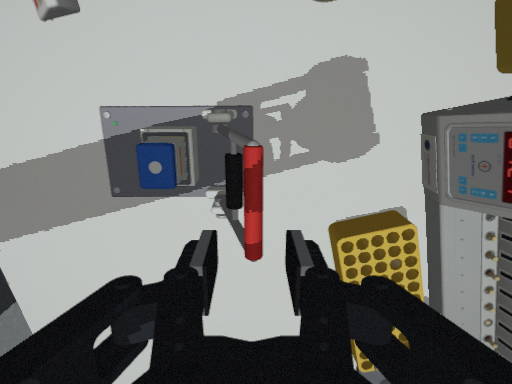

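The bar is centred between the fingers (x≈254).

Converted, 0.045 m is 2.25, 0.04 m is 2.

Call:
shift_gripper(moves="0.4,0,0,2.25,0,0,0;0.4,0,0,2,0,0,0;0.4,0,0,0,0,0,0")

```text
time: 11.05
tool_pos: [0.6711, 0.1291, 0.1922]
tool_rot: [-0.002, 0.773, 0.635, -0.003]
contact_force: [0.4, 0.7, -0.1]
gripper_width: 0.404
grasp_force: 0.0
```

Call:
shift_gripper(moves="0.4,0,-0.5,0,0,0,0;0.4,0,-0.75,0,0,0,0;0.4,0,-0.8,-0.05,0,0,0;0.4,0,-0.7,0.05,0,0,0;0.4,0,-0.65,0.05,0,0,0")

```text
time: 11.68
tool_pos: [0.6106, 0.1426, 0.201]
tool_rot: [0.004, 0.773, 0.635, 0.005]
contact_force: [4.7, -1.6, 4.0]
gripper_width: 0.401
grasp_force: 2.5
```

Call:
shift_gripper(moves="0.4,0,-0.65,0.15,0,0,0;0.4,0,-0.65,0.2,0,0,0;0.4,0,-0.6,0.3,0,0,0;0.4,0,-0.6,0.325,0,0,0;0.4,0,0,0,0,0,0")

```text
time: 12.3
tool_pos: [0.556, 0.1525, 0.173]
tool_rot: [-0.002, 0.772, 0.635, -0.002]
contact_force: [-0.0, 1.1, -0.3]
gripper_width: 0.4
grasp_force: 0.0
```

Converted, -0.011 m is -0.55, 0.011 m is 0.55.

Call:
shift_gripper(moves="0.4,0,-0.55,0.4,0,0,0;0.4,0,-0.5,0.425,0,0,0;0.4,0,-0.45,0.5,0,0,0;0.4,0,-0.4,0.55,0,0,0;0.4,0,0,0,0,0,0")

```text
time: 12.92
tool_pos: [0.5192, 0.1599, 0.1353]
tool_rot: [-0.001, 0.772, 0.635, -0.002]
contact_force: [1.5, 0.3, -0.8]
gripper_width: 0.396
grasp_force: 0.7
```

```bash
python3 - <<'E'
from plant import manip, probe_bus, grab_frame, camera_params
from h import *
v=[]
for n in("scene","side"):
    f=grab_frame(n)[:,:,::-1].copy();cv2.imwrite(f"pics/{n}7.png",f)
    for b in blobs(f,(0,140,70),(8,255,255),10)[2]: print(n,b[1:])
cv2.imwrite("pics/s7.png",np.hstack([cv2.resize(cv2.imread(f"pics/{n}7.png")[100:290,110:310],(400,380)) for n in("scene","side")]))
E
```

```text
scene (np.int32(817), array([115.1, 119.3]), array([ 96, 105,  41,  29], dtype=int32))
scene (np.int32(31), array([168.9, 125. ]), array([164, 123,  11,   6], dtype=int32))
scene (np.int32(21), array([159. , 128.1]), array([157, 126,   5,   5], dtype=int32))
scene (np.int32(226), array([325.3, 182.9]), array([316, 176,  20,  15], dtype=int32))
scene (np.int32(13), array([217.7, 181. ]), array([216, 180,   5,   3], dtype=int32))
scene (np.int32(54), array([196.3, 185.6]), array([189, 183,  14,   7], dtype=int32))
side (np.int32(12), array([424.9,   9.2]), array([422,   7,   6,   5], dtype=int32))
side (np.int32(451), array([290.1,  46.8]), array([276,  37,  29,  20], dtype=int32))
side (np.int32(65), array([251.3,  74.5]), array([245,  72,  13,   7], dtype=int32))
side (np.int32(1131), array([ 76.9, 157. ]), array([ 55, 140,  46,  35], dtype=int32))
side (np.int32(15), array([134.4, 148.5]), array([133, 146,   4,   6], dtype=int32))
side (np.int32(11), array([128.4, 153.5]), array([127, 152,   4,   4], dtype=int32))
side (np.int32(132), array([303.6, 163. ]), array([296, 158,  16,  11], dtype=int32))
```

View pics/s7.png

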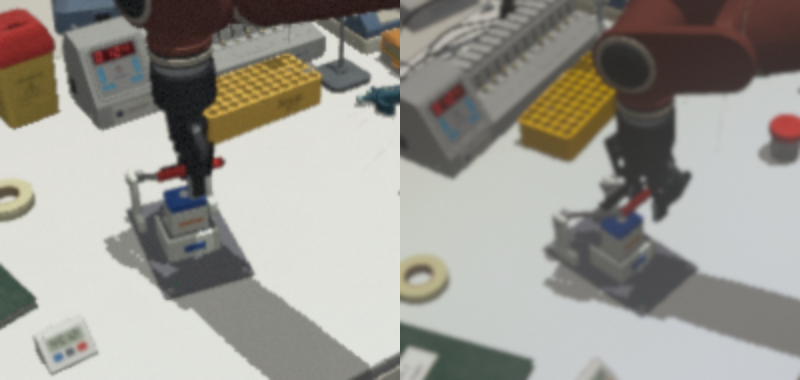

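The picture shows the clamp at roughly 0.6 rad, with the bar between the fingers and the cartridge still upright. I'll lift out, shut the fingers and press from above.

Call:
shift_gripper(moves="0.4,0,0.3,0,0,0,0;0.4,0,0,-1.75,0,0,0;0.4,0,0,-1.75,0,0,0;0,0,0,0,0,0,0;0,0,0,0,0,0,0")

```text
time: 13.65
tool_pos: [0.5268, 0.1584, 0.2066]
tool_rot: [-0.0, 0.773, 0.635, -0.001]
contact_force: [-0.2, -0.4, -0.1]
gripper_width: 0.004
grasp_force: 0.0
```

Call:
shift_gripper(moves="0,0,0,0,0,0,0;0,0,0,0,0,0,0;0,0,-0.15,1,0,0,0;0,0,0,0,0,0,0;0,0,0,0,0,0,0")

```text
time: 14.28
tool_pos: [0.5239, 0.159, 0.1869]
tool_rot: [-0.0, 0.773, 0.635, -0.001]
contact_force: [0.1, -0.3, -0.1]
gripper_width: 0.002
grasp_force: 0.0
```

```bash
python3 - <<'E'
from plant import manip, probe_bus, grab_frame, camera_params
from h import *
s=probe_bus.state();t=s["tool_pos"];r=t[:2]-[.5705,.149];print(r@[np.cos(.19),-np.sin(.19)],r@[np.sin(.19),np.cos(.19)],t,s["contact_force"])
v=[]
for n in("scene","side"):
    p=camera_params(n);f=grab_frame(n)[:,:,::-1].copy()
    b=[b for b in blobs(f,(0,140,70),(8,255,255),10)[2] if 150<b[2][0]<260 and 130<b[2][1]<260]
    print([(x[1],x[2],x[3]) for x in b])
p=camera_params("wrist");im=grab_frame("wrist")[:,:,::-1].copy();cv2.imwrite("pics/w8.png",im)
E
```

```text
-0.0476883335654812 0.0010294752924722341 [0.52386428 0.15901732 0.18685672] [ 0.09409816 -0.34211603 -0.12893873]
[(np.int32(128), array([204. , 183.9]), array([189, 180,  32,  10], dtype=int32))]
[(np.int32(22), array([236.9, 193.1]), array([234, 191,   7,   6], dtype=int32))]
```

View pics/w8.png

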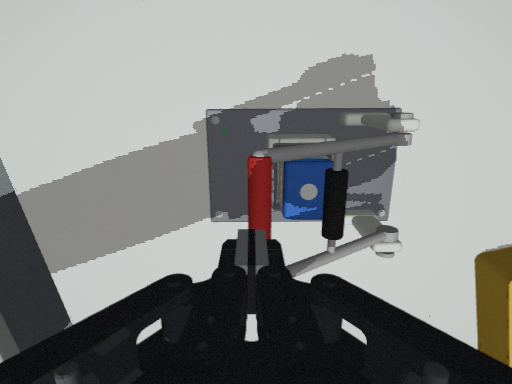

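The bar at (260,195) lies under the shut fingers (252,245). I'll press down in small steps.

Converted, 0.005 m is 0.25, 0.01 m is 0.5.

Call:
shift_gripper(moves="0,0,0,0.5,0,0,0;0,0,0,0.4,0,0,0;0,0,0,0.25,0,0,0;0,0,0,0.2,0,0,0;0,0,0,0,0,0,0")

```text
time: 15.05
tool_pos: [0.5237, 0.1593, 0.1613]
tool_rot: [-0.001, 0.773, 0.635, -0.001]
contact_force: [-2.7, -0.2, 3.4]
gripper_width: -0.001
grasp_force: 1.9
```

Call:
shift_gripper(moves="0,0,-0.1,0.2,0,0,0;0,0,-0.1,0.2,0,0,0;0,0,-0.1,0.2,0,0,0;0,0,-0.1,0.2,0,0,0;0,0,0,0,0,0,0")

```text
time: 15.68
tool_pos: [0.5157, 0.161, 0.1451]
tool_rot: [-0.001, 0.772, 0.635, -0.0]
contact_force: [-2.1, -0.2, 3.2]
gripper_width: 0.0
grasp_force: 1.6
```

Call:
shift_gripper(moves="0,0,-0.1,0.2,0,0,0;0,0,-0.05,0.2,0,0,0;0,0,-0.05,0.2,0,0,0;0,0,-0.05,0.15,0,0,0;0,0,0,0,0,0,0")

```text
time: 16.3
tool_pos: [0.5111, 0.1619, 0.1298]
tool_rot: [-0.001, 0.773, 0.635, -0.0]
contact_force: [-1.3, 0.6, 2.6]
gripper_width: 0.003
grasp_force: 1.2
```

The manual's scale: shifts go in units of 20 mm and turns go in units of 0.1 rad. Converting my numbers, 0.003 m is 0.15, -0.001 m is -0.05.

Call:
shift_gripper(moves="0,0,-0.05,0.15,0,0,0;0,0,-0.05,0.15,0,0,0;0,0,-0.05,0.15,0,0,0;0,0,0,0.15,0,0,0;0,0,0,0,0,0,0")

```text
time: 16.92
tool_pos: [0.5084, 0.1624, 0.1176]
tool_rot: [-0.0, 0.773, 0.635, 0.0]
contact_force: [-1.4, 0.3, 2.0]
gripper_width: 0.004
grasp_force: 1.1
```

Converted, 0.003 m is 0.15, 0.002 m is 0.1.

Call:
shift_gripper(moves="0,0,0,0.15,0,0,0;0,0,0,0.15,0,0,0;0,0,0,0.15,0,0,0;0,0,0,0.1,0,0,0;0,0,0,0,0,0,0")

```text
time: 17.55
tool_pos: [0.5084, 0.1623, 0.1065]
tool_rot: [-0.0, 0.773, 0.635, -0.0]
contact_force: [-2.0, 0.6, 2.9]
gripper_width: 0.002
grasp_force: 1.3
```

Converted, 0.002 m is 0.1.

Call:
shift_gripper(moves="0,0,0,0.1,0,0,0;0,0,0,0.1,0,0,0")

```text
time: 17.8
tool_pos: [0.5084, 0.1623, 0.1028]
tool_rot: [-0.0, 0.773, 0.635, -0.0]
contact_force: [-2.9, 1.1, 5.2]
gripper_width: 0.002
grasp_force: 3.0
```

Call:
shift_gripper(moves="0,0,0,0.1,0,0,0")

```text
time: 17.92
tool_pos: [0.5083, 0.1623, 0.1009]
tool_rot: [-0.0, 0.773, 0.635, -0.0]
contact_force: [-4.6, 0.6, 6.6]
gripper_width: -0.003
grasp_force: 3.0
```

Call:
shift_gripper(moves="0,0,0,0.05,0,0,0")

```text
time: 18.05
tool_pos: [0.5083, 0.1623, 0.0997]
tool_rot: [-0.0, 0.773, 0.635, -0.0]
contact_force: [-5.2, 0.9, 4.7]
gripper_width: 0.0
grasp_force: 3.0
```

Call:
shift_gripper(moves="0,0,-0.075,0.05,0,0,0")

```text
time: 18.18
tool_pos: [0.508, 0.1624, 0.0992]
tool_rot: [0.001, 0.773, 0.635, 0.001]
contact_force: [-0.5, 0.2, 3.8]
gripper_width: 0.002
grasp_force: 2.7
```

Call:
shift_gripper(moves="0,0,-0.05,0.075,0,0,0")

```text
time: 18.3
tool_pos: [0.5079, 0.1624, 0.0983]
tool_rot: [0.002, 0.773, 0.635, 0.002]
contact_force: [1.4, -1.2, 4.4]
gripper_width: -0.002
grasp_force: 2.7
```

Call:
shift_gripper(moves="0,0,-0.025,0.05,0,0,0")

```text
time: 18.42
tool_pos: [0.5078, 0.1624, 0.0975]
tool_rot: [0.002, 0.773, 0.635, 0.002]
contact_force: [1.9, -1.0, 5.2]
gripper_width: 0.001
grasp_force: 2.7
```

Call:
shift_gripper(moves="0,0,0,0.05,0,0,0", only="pos|force")

```text
tool_pos: [0.5077, 0.1624, 0.0965]
contact_force: [0.3, -1.3, 5.4]
grasp_force: 2.8
```

Call:
shift_gripper(moves="0,0,0,0.05,0,0,0", only="pos|force")

```text
tool_pos: [0.5076, 0.1625, 0.0955]
contact_force: [-0.0, -1.1, 6.3]
grasp_force: 2.9
```

Call:
shift_gripper(moves="0,0,0,0.05,0,0,0", only="pos|force")

```text
tool_pos: [0.5075, 0.1625, 0.0945]
contact_force: [0.3, 0.1, 6.4]
grasp_force: 2.9
```

Call:
shift_gripper(moves="0,0,0,0.05,0,0,0", only="pos|contact")

```text
tool_pos: [0.5074, 0.1625, 0.0934]
contact_force: [-0.3, -0.4, 6.0]
```

Call:
shift_gripper(moves="0,0,0,0.025,0,0,0", only="pos|contact")

```text
tool_pos: [0.5074, 0.1625, 0.0929]
contact_force: [-1.0, -0.4, 6.0]
```

Call:
shift_gripper(moves="0,0,0,0.025,0,0,0", only="pos|contact")

```text
tool_pos: [0.5074, 0.1625, 0.0924]
contact_force: [0.3, -0.4, 5.7]
```

Call:
shift_gripper(moves="0,0,0,0.025,0,0,0", only="pos|contact")

```text
tool_pos: [0.5073, 0.1625, 0.0919]
contact_force: [-0.5, -0.2, 6.1]
```

Converted, 0.0005 m is 0.025.

Call:
shift_gripper(moves="0,0,0,0.025,0,0,0", only="pos|contact")

```text
tool_pos: [0.5073, 0.1625, 0.0914]
contact_force: [-0.7, -1.0, 6.0]
```

Call:
shift_gripper(moves="0,0,0,0.025,0,0,0", only="pos|contact")

```text
tool_pos: [0.5073, 0.1625, 0.0909]
contact_force: [-0.5, -1.4, 5.8]
```

Converted, 0.0005 m is 0.025.

Call:
shift_gripper(moves="0,0,0,0.025,0,0,0", only="pos|contact")

```text
tool_pos: [0.5072, 0.1625, 0.0903]
contact_force: [-1.5, -0.5, 6.6]
```

Call:
shift_gripper(moves="0,0,0,0.025,0,0,0", only="pos|contact")

```text
tool_pos: [0.5072, 0.1625, 0.0899]
contact_force: [-0.8, -0.8, 6.6]
```

Converted, 0.0005 m is 0.025.

Call:
shift_gripper(moves="0,0,0,0.025,0,0,0", only="pos|contact")

```text
tool_pos: [0.5072, 0.1625, 0.0893]
contact_force: [-1.6, -0.3, 5.9]
```

Call:
shift_gripper(moves="0,0,0,0.025,0,0,0", only="pos|contact")

```text
tool_pos: [0.5072, 0.1625, 0.0889]
contact_force: [-1.9, -0.0, 7.9]
```

Converted, 0.0004 m is 0.02.

Call:
shift_gripper(moves="0,0,0,0.02,0,0,0", only="pos|contact")

```text
tool_pos: [0.5072, 0.1625, 0.0888]
contact_force: [-2.6, 0.3, 10.4]
```

Call:
shift_gripper(moves="0,0,0,0.02,0,0,0", only="pos|contact")

```text
tool_pos: [0.5073, 0.1626, 0.0888]
contact_force: [-3.2, -0.9, 10.0]
```

Call:
shift_gripper(moves="0,0,0,0.01,0,0,0", only="pos|contact")

```text
tool_pos: [0.5072, 0.1625, 0.0887]
contact_force: [-3.8, -0.2, 12.1]
```

Call:
shift_gripper(moves="0,0,0,0,0,0,0", only="pos|contact")

```text
tool_pos: [0.5072, 0.1625, 0.0887]
contact_force: [-4.1, -1.9, 11.1]
```

Bottomed at about 12 N. I'll let go upward and check.

Converted, -0.06 m is -3, -0.05 m is -2.5.

Call:
shift_gripper(moves="0,0,0,-0.5,0,0,0;0,0,0,-2,0,0,0;0,0,0,-2.5,0,0,0;0,-3,0,0,0,0,0;0,0,0,0,0,0,0")

```text
time: 21.18
tool_pos: [0.4943, 0.1014, 0.1872]
tool_rot: [0.001, 0.774, 0.633, 0.001]
contact_force: [0.1, -0.3, 0.2]
gripper_width: -0.0
grasp_force: 0.0
```

```bash
python3 - <<'E'
from plant import manip, probe_bus, grab_frame, camera_params
from h import *
f=[]
v=[]
for n in("scene","side"):
    p=camera_params(n);i=grab_frame(n)[:,:,::-1].copy()
    b=[b for b in blobs(i,(0,140,70),(8,255,255),10)[2] if 150<b[2][0]<300 and 130<b[2][1]<280]
    print([(x[1],x[2]) for x in b]);v.append((p,b[0][2]));f.append(cv2.resize(i[130:290,140:300],(400,400)))
print(tri(v))
w=grab_frame("wrist")[:,:,::-1]
cv2.imwrite("pics/end.png",np.hstack([f[1],cv2.resize(w[:200,100:400],(400,400))]))
E
```

```text
[(np.int32(136), array([209.8, 212.7]))]
[(np.int32(19), array([242. , 217.6])), (np.int32(24), array([231.6, 226.2]))]
[0.49094721 0.16537594 0.10205742]
```

View pics/end.png

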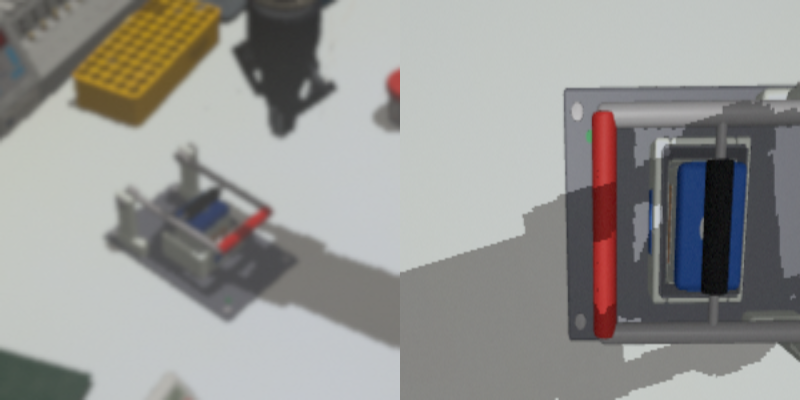

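The clamp lies level, its roller across the middle of the cartridge's blue top. The robot is clear of everything.

```bash
python3 -c "
from plant import manip, probe_bus, grab_frame, camera_params
print(manip.job_done())"
```

```text
the job is handed in; nothing more can be done
None
```

The job is handed in, with no verdict returned: the cartridge stands in the cradle, the clamp was pressed until it bottomed (about 12–13 N on the bar), and the final picture shows it still closed with the robot clear, at about 21 s; I never moved the bottle, cup or timer.

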